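# Centre the tape roll on its tray and set the tray across the books

### The job

Pick the wooden tray up by its arched handle, well clear of the desk, make the loose tape roll on it run up to the flat crest in the middle and keep its centre there, between the orange marks, for at least 5 seconds in the air. Then set the tray down across the middle of the notebook stack, square to it and overhanging evenly on both sides, and let go with the roll at rest, its centre between the marks. The roll must never leave its lane or knock hard against the ends, and the mug, pencil cup and mouse are to stay where they are.

Things in the scene. Friction and masses are not known exactly. Their poses are not given: they have to be found in the camera images.
- tray: Long desk tray, 120 (its x) by 360 mm (its y), 0.45 kg nominal. Origin: centre of its flat underside; z up, y along its lane between two ribs at x = +-30 mm, 35 mm high. Lane floor: flat crest 10.5 mm up from y = -32 to 32 mm, then ramps falling 0.025 rad outward to both ends. Orange marks at y = +-33 mm. Starts on the desk, its y axis within 0.35 rad of world y.
- tray_grip (a point): Centre of the handle's wooden grip block: 56 mm (tray x) by 24 mm (tray y) by 40 mm high, 140 mm above the tray's underside over its middle. Its two sides facing along the lane (tray +-y) are free for the fingers. A crossbar on thin steel legs at tray x = +-50 mm carries it; the roll (top 111 mm above the tray's underside) passes below. Axes as the tray's.
- roll: Loose roll of amber parcel tape on its rim, radius 50, width 48 mm, 0.3 kg nominal. Origin: its centre, 60.5 mm above the tray's underside on the crest; turns about its x. Reaches tray y = +-116 mm; starts at rest at the -y bumper. Gains 6.5 m/s2 along tray y per rad of floor slope (tilt + ramp), downhill, less a drag like 0.010 rad; when the tray accelerates along y, lags by 0.67 of it.
- stop_left: Black rubber bumper on the +y end of the tray, 50 x 6 x 66 mm, inner face at tray y = +166 mm. Origin: centre of its underside.
- stop_right: Black rubber bumper on the -y end of the tray, 50 x 6 x 66 mm, inner face at tray y = -166 mm. Origin: centre of its underside.
- books: Stack of two thick notebooks, black below grey, fixed to the desk, 210 mm (its x) by 150 mm (its y), flat level top 45 mm above the desk. Origin: centre of its underside. The tray goes on top with its y axis along the books' y axis (either way round), centre over centre, overhanging 105 mm at each end.
- mug: White mug, radius 41 mm, 90 mm high, bystander. Origin: centre of its underside.
- pencil_cup: Dark cylindrical cup with pencils, radius 38 mm, cup 95 mm high, pencils to about 160 mm, bystander. Origin: centre of its underside.
- mouse: White computer mouse, 100 x 58 x 32 mm, bystander. Origin: centre of its underside.

How it is judged:
On the way:
1. tray held in the air, clear of desk and books, with the roll's centre kept between the marks for 5 s (height (world z) of tray above 0.03 m and contact force between tray and books below 0.1 N and y of roll in the frame of tray between -0.035 and 0.035 m), for 5 s.
At the end, for the whole second after the job is handed in: The tray lies flat (within 0.05 rad) on the notebook stack, its centre within 30 mm of the stack's centre and its length within 0.2 rad of the stack's y axis, released and at rest, and the roll stands in its lane, still (under 0.05 m/s), with its centre within 35 mm of the tray's middle (y of roll in the frame of tray between -0.035 and 0.035 m and horizontal distance between tray and books below 0.03 m and angle between the y axis of tray and the y axis of books, either way round below 0.2 rad and z of tray in the frame of books between 0.04 and 0.052 m and angle between tray's own z axis and vertical below 0.05 rad and linear speed of tray below 0.03 m/s and z of roll in the frame of tray above 0.055 m and linear speed of roll below 0.05 m/s); the robot touches nothing.
It fails at once if the roll leaves its lane or tips over (z of roll in the frame of tray below 0.05 m or z of roll in the frame of tray above 0.075 m or x of roll in the frame of tray below -0.02 m or x of roll in the frame of tray above 0.02 m or angle between the x axis of roll and the x axis of tray, either way round above 0.3 rad).
It fails at once if the roll knocks hard (over 6 N) against an end bumper (contact force between roll and stop_left above 6 N or contact force between roll and stop_right above 6 N).
It fails at once if the tray is tipped by more than 0.35 rad (angle between tray's own z axis and vertical above 0.35 rad).
It fails at once if the mug, pencil cup or mouse is moved (distance of any of mug, pencil_cup, mouse from where it was at the start of the episode above 0.03 m).
It also fails if it takes over 61 s, if anything falls off the work surface, if the arm or the gripper's body presses on something with over 40 N, if the wrist force passes 120 N, or if a joint passes its speed limit or range.

### The arm

A 6-joint arm with a two-finger parallel gripper is mounted at the origin on the work surface. World frame = base frame: x ahead of the robot, y to its left, z up, the work surface at z = 0. Lengths are in m, angles in rad, forces in N, time in s.
With the tool pointing down it reaches from about 0.35 to 0.975 m from the base axis. Payload 17.4 kg.
Tool frame: the origin (TCP) lies at the very end of the fingers, on their centre line; the grasp point (between the pads) lies 19 mm behind it; z points along the fingers, y is the line along which they close (so a half turn about z gives the same grasp; the last joint's range is limited). The gripper opens to 85 mm and grips with 20 to 120 N. Pads are 22 mm wide; open, the fingers measure 114 mm over their backs; the gripper's body (76 mm by 85 mm) begins 54 mm behind the grasp point. The pads swing forward as they close: fully open they stand 13 mm farther back than shut.
Start: joints at [1.123, 0.116, 1.442, -0, 1.584, -0.038], TCP at [0.269, 0.619, 0.231] pointing down, gripper open.
Joint ranges: [-2.83, 2.83], [-0.83, 2.19], [0.07, 2.5], [-1.14, 4.28], [0.01, 3], [-2.97, 2.97]. Speed limits (rad/s): [1.89, 1.89, 2.22, 3.14, 3.14, 3.14].

### API

Orientations are given as a unit quaternion [x, y, z, w].
In Python, from plant import ctrl gives the robot as it stands.
- The arm moves only by the tool step_arm, never from a script. Its argument "steps" is a list of rows, each a list of 6 numbers: the shift along the tool's x, y, z in m, then the turn, a rotation vector about the tool's x, y, z in degrees. A call has 1 to 10 rows; each row shifts and turns the commanded pose from where the row before left it, along the tool's axes as they then stand; what a row does not reach is not made up. A row lasts 1/8 s, in which the tool goes at most 62.5 mm and 10.7 degrees, less where a joint would pass 70% of its speed; a pose out of reach is approached as far as the arm can. A call is refused whole if a number of a shift passes 0.0625 or a number of a turn 10.7, either way. A call with a gripper value outside its range is refused whole. "jaw" is the opening, from 0 (shut) to 1 (fully open), set as the call begins (left out, the last holds). The fingers move at their own pace and stop on an object; "grip_force" is the grip in N (left out, the last holds). Time passes only in rows, so rows that do not move let the fingers close. It gives the time, the measured TCP pose, the force, the opening and the grip force at its end, in the units of the state.
- ctrl.get_obs(): the state, without advancing time (a new reading comes with each control period).
- ctrl.camera(name): name is "scene" or "top" or "wrist"; returns a dict with "color" (480x640x3 uint8, red, green, blue), "depth" (480x640 float32, m along the optical axis (not along the pixel's ray), 0 where there is no reading), "camera_matrix" (3x3 intrinsics, pixels), "R" (3x3) and "t" (3): a world point X has camera coordinates R X + t; the wrist camera has in their place "tool_from_camera" (4x4, takes a point from camera to tool coordinates, whose origin is the TCP and whose axes are the flange's). Camera axes: x right, y down, z forward; pixel columns grow to the right and rows downward; lengths in m; the calibration is good to about 2 mm. The wrist camera is an equidistant fisheye: a pixel r from the principal point sees the ray r / f radians off the axis. A picture is of the moment at which its call begins: read the wrist's pose just before it.
- ctrl.sign_off(): hands the job in; it is judged then, once.
The state is a dict: "t": time; "joint_positions": joint angles; "joint_vel": joint speeds; "joint_efforts": joint torques, N m; "position": TCP position; "tcp_rot": TCP orientation; "contact_force": force on the tool from outside, world axes, zero at the start; "moment": the same for the moment, N m; "finger_gap": opening from 0.0 (shut) to 1.0 (fully open); "gripper_force": force on a finger pad.
Only numpy, scipy, OpenCV 4.12 (cv2) and the standard library are available. Lean on these libraries where they do the work, as an engineer would, in place of code of your own. Each camera call takes 0.05 s, during which the arm holds its last target. There are 200 camera calls.

## Working session

There is one attempt and no reset: what is moved stays moved. The work goes in short steps, Python scripts to look and compute and a tool call to move; the robot and the scene stay as the last step left them, time stands still between calls to the robot, and variables do not carry over. Pictures are saved under pics/ and viewed, at most 10 in all, crops included, and the job is handed in when it is done.

Besides the shell and the picture viewer there is one more tool, called after ">>>" as name([rows], argument=value, ...), one row to a line, values as JSON. step_arm: Moves the arm, as the interface text tells. Its arguments: {"type":"object","properties":{"steps":{"type":"array","items":{"type":"array","items":{"type":"number"}}},"jaw":{"type":"number"},"grip_force":{"type":"number"}},"required":["steps"]}

```bash
mkdir -p pics
cat > h.py <<'E'
import numpy as np, cv2
from plant import ctrl
def pts(c):
    K=np.array(c["camera_matrix"]);d=c["depth"];v,u=np.mgrid[:480,:640]
    P=np.stack([(u-K[0,2])/K[0,0]*d,(v-K[1,2])/K[1,1]*d,d],-1)
    W=(P-np.array(c["t"]))@np.array(c["R"]); W[d==0]=np.nan
    return W
E
python3 - <<'E'
from h import *
for n in("top","scene"):
    c=ctrl.camera(n);cv2.imwrite(f"pics/{n}0.png",c["color"][...,::-1]);np.savez(n+"0.npz",**{k:v for k,v in c.items()})
    print(n,c["camera_matrix"],c["R"],c["t"])
print(ctrl.get_obs())
E
```

```text
top [[613.49836203   0.         313.35618638]
 [  0.         613.49836203 246.62219439]
 [  0.           0.           1.        ]] [[ 0.00791063 -0.99983675  0.01624506]
 [-0.98148564 -0.01087243 -0.19122693]
 [ 0.19137233 -0.01443156 -0.98141141]] [-0.02742248  0.6341499   1.5991474 ]
scene [[561.90150826   0.         314.60407227]
 [  0.         561.90150826 243.87653344]
 [  0.           0.           1.        ]] [[-0.2401091   0.97073919  0.00361049]
 [ 0.7199458   0.18056862 -0.6701291 ]
 [-0.65117252 -0.15830474 -0.74223578]] [ 0.15564427 -0.36516225  1.87456908]
{'t': 0.1, 'joint_positions': array([ 1.12320303e+00,  1.16436631e-01,  1.44223624e+00,  1.12764488e-05,
        1.58400902e+00, -3.78342591e-02]), 'joint_vel': array([-0.00046201,  0.00148062, -0.00137641,  0.00090351, -0.00075094,
       -0.00096515]), 'joint_efforts': array([ 1.07392196e-03, -7.33657837e+01, -6.33791971e+01, -1.08683346e-04,
        5.39964734e-03, -5.48299249e-05]), 'position': array([0.26885746, 0.61894106, 0.23061348]), 'tcp_rot': array([ 2.03449099e-01,  9.79085373e-01, -5.27299952e-04, -1.36364796e-04]), 'contact_force': array([0.56866643, 0.88290381, 0.11142318]), 'moment': array([-0.0058453 ,  0.02836063, -0.07473128]), 'gripper_force': 0.0, 'finger_gap': 1.003423323085691}
```

View pics/top0.png

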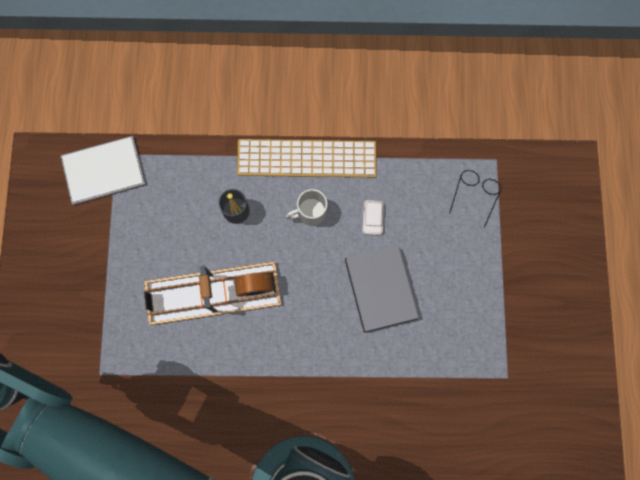

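View pics/scene0.png

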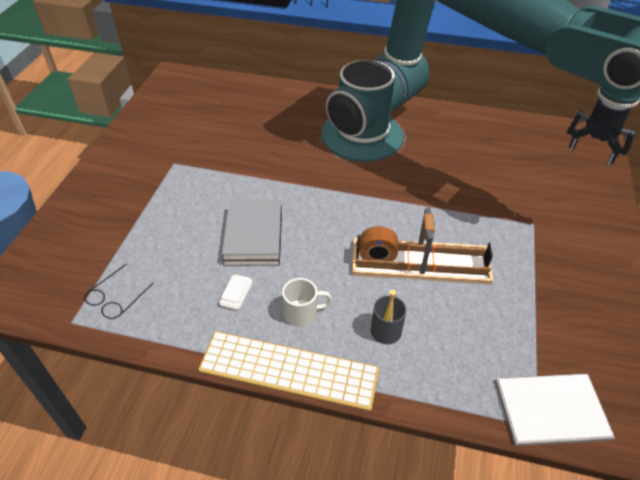

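The top view shows the tray at about (213,293), its roll at the right (-y) end near (255,284) and the handle at (207,287). The books are at (382,289), the mug at (312,207), the cup at (234,206) and the mouse at (373,216). The scene view agrees with this layout. Next I'll measure the poses.

Run:
```python
from h import *
cs=[dict(np.load(n+"0.npz")) for n in("top","scene")]
for n,c in zip(("top","scene"),cs):
    W=pts(c);z=W[...,2];x,y=W[...,0],W[...,1]
    hsv=cv2.cvtColor(c["color"],cv2.COLOR_RGB2HSV)
    reg=(x>.2)&(x<.75)
    # books
    b=reg&(abs(z-.045)<.012)&(y<.05)&(y>-.4)&(hsv[...,1]<60)
    nb,l,s,_=cv2.connectedComponentsWithStats(b.astype(np.uint8));k=1+s[1:,4].argmax()
    P=np.c_[x[l==k],y[l==k]];r=cv2.minAreaRect((P*1000).astype(np.float32));print(n,"books",r,np.median(z[l==k]))
    # tray
    g=reg&(z>.005)&(z<.23)&(y>.1)&(y<.8)
    nb,l,s,_=cv2.connectedComponentsWithStats(g.astype(np.uint8))
    for k in range(1,nb):
        if s[k,4]>60:
            m=l==k;P=np.c_[x[m],y[m]];r=cv2.minAreaRect((P*1000).astype(np.float32));print(" comp",s[k],r,z[m].max())
    t=reg&(z>.12)&(z<.17)&(y>.2)&(y<.6)&(hsv[...,1]>90)
    print("handle pts",t.sum(),W[t].mean(0),W[t].min(0),W[t].max(0))
    low=reg&(z>.005)&(z<.05)&(y>.15)&(y<.6)&(x<.52)
    P=np.c_[x[low],y[low]];r=cv2.minAreaRect((P*1000).astype(np.float32));print(" trayrect",r)
    g2=reg&(z>.158)&(z<.17)&(y>.2)&(y<.6)
    if g2.sum()>4:
        P=np.c_[x[g2],y[g2]];print(" top face",g2.sum(),cv2.minAreaRect((P*1000).astype(np.float32)),np.median(z[g2]))
    mm=reg&(z>.05)&(y<.12)&(y>-.2)&(x>.4)
    print("mug",np.nanmin(W[mm],0),np.nanmax(W[mm],0))
```

```text
top books ((528.1917114257812, -207.21644592285156), (207.0734405517578, 148.43218994140625), 14.709162712097168) 0.046151529330283284
 comp [218 195  32  30 427] ((728.0496215820312, 202.3226776123047), (85.6411361694336, 43.419769287109375), 89.67622375488281) 0.16339189014978045
 comp [ 130  254  140   73 5192] ((514.129150390625, 283.4449157714844), (164.62094116210938, 390.5467834472656), 10.023565292358398) 0.17276236074706292
handle pts 212 [0.51616273 0.250741   0.16026639] [0.48394603 0.20061298 0.12101706] [0.74959993 0.2668085  0.16948564]
 trayrect ((360.01959228515625, 375.01483154296875), (449.97991943359375, 319.88037109375), 89.9947280883789)
 top face 210 ((602.9484252929688, 238.91903686523438), (36.964561462402344, 287.581298828125), 82.1786117553711) 0.16152091598997023
mug [ 0.41217663 -0.19943301  0.05000711] [0.74915043 0.11996748 0.11292821]
scene books ((528.748046875, -204.8507537841797), (214.12124633789062, 146.56654357910156), 14.511314392089844) 0.0444492264788579
 comp [ 357  206  138   79 5561] ((437.552978515625, 259.5564270019531), (278.7677917480469, 367.7016296386719), 9.726926803588867) 0.16430525530273432
 comp [374 294  34  27 522] ((712.6971435546875, 219.15835571289062), (67.28369140625, 116.23904418945312), 56.31033706665039) 0.14946685459180512
handle pts 206 [0.5336929  0.25071125 0.15407476] [0.48746585 0.20025729 0.12055887] [0.74941307 0.26868584 0.16430526]
 trayrect ((360.1580810546875, 375.2787780761719), (319.7085876464844, 449.3402099609375), 0.04025439918041229)
 top face 141 ((609.0257568359375, 243.66294860839844), (37.67442321777344, 283.1737060546875), 82.4198989868164) 0.1598543683881558
mug [ 0.42622922 -0.19272047  0.05015612] [0.74995015 0.11986037 0.10692965]
```

Run:
```python
from h import *
for n in("top","scene"):
    c=dict(np.load(n+"0.npz"));W=pts(c);z=W[...,2];x,y=W[...,0],W[...,1]
    reg=(x>.36)&(x<.66)&(y>.04)&(y<.5)
    for nm,a,b in(("top face",.153,.172),("low",.012,.042),("all",.006,.05)):
        g=reg&(z>a)&(z<b)
        nb,l,s,_=cv2.connectedComponentsWithStats(cv2.dilate(g.astype(np.uint8),np.ones((3,3))));l[~g]=0;k=1+s[1:,4].argmax();m=l==k
        P=(np.c_[x[m],y[m]]*1000).astype(np.float32);print(n,nm,m.sum(),cv2.minAreaRect(P),P.mean(0),np.median(z[m]))
    hsv=cv2.cvtColor(c["color"],cv2.COLOR_RGB2HSV)
    r=reg&(z>.08)&(z<.118)
    print("roll?",r.sum(),np.nanmedian(W[r],0))
    for nm,(x0,x1,y0,y1) in dict(mug=(.66,.8,-.06,.06),cup=(.66,.82,.14,.3),mouse=(.62,.8,-.25,-.11)).items():
        g=(x>x0)&(x<x1)&(y>y0)&(y<y1)&(z>.015)
        print(nm,np.round(np.nanpercentile(W[g],1,axis=0),3),np.round(np.nanpercentile(W[g],99,axis=0),3))
```

```text
top top face 309 ((512.293212890625, 252.72177124023438), (106.44742584228516, 24.72006607055664), 10.048262596130371) [512.1796  252.04498] 0.15998008882391448
top low 2240 ((504.5715026855469, 251.2767333984375), (151.1317596435547, 360.3849792480469), 8.798914909362793) [507.7306  262.51248] 0.01992280897375931
top all 5829 ((509.96405029296875, 270.05303955078125), (459.6126403808594, 299.8629150390625), 89.99774169921875) [505.96667 274.3541 ] 0.010367155699585441
roll? 692 [0.52981217 0.13786644 0.10287643]
mug [ 0.707 -0.054  0.016] [0.787 0.051 0.097]
cup [0.71  0.16  0.016] [0.784 0.233 0.158]
mouse [ 0.621 -0.247  0.016] [ 0.778 -0.16   0.052]
scene top face 244 ((512.3311767578125, 255.29910278320312), (107.99401092529297, 24.185474395751953), 9.033774375915527) [517.5012  255.63808] 0.1584596519487781
scene low 2718 ((513.67041015625, 255.490234375), (129.7145538330078, 360.3940734863281), 9.849023818969727) [522.6858  268.95157] 0.021762211765144264
scene all 4086 ((508.6784362792969, 263.02264404296875), (157.8223114013672, 390.7438659667969), 7.318150520324707) [521.675   273.46198] 0.017962001343053223
roll? 734 [0.54362206 0.14478625 0.09945232]
mug [ 0.709 -0.05   0.016] [0.79  0.055 0.092]
cup [0.712 0.165 0.017] [0.787 0.237 0.155]
mouse [ 0.62  -0.248  0.015] [ 0.78  -0.15   0.049]
```

>>> step_arm([
  [0, 0, 0, 0, 0, -8.3],
  [0, 0, 0, 0, 0, -8.3],
  [0, 0, 0, 0, 0, -8.3],
  [0, 0, 0, 0, 0, -8.2],
], jaw=1)

```text
t: 0.6
position: [0.2689, 0.619, 0.2308]
tcp_rot: [-0.086, 0.996, -0.0, -0.0]
contact_force: [-0.5, -0.2, -0.4]
finger_gap: 0.999
gripper_force: 0.0
```

>>> step_arm([
  [-0.0224, -0.05, 0, 0, 0, 0],
  [-0.0224, -0.05, 0, 0, 0, 0],
  [-0.0224, -0.05, 0, 0, 0, 0],
  [-0.0224, -0.05, 0, 0, 0, 0],
  [-0.0224, -0.05, 0, 0, 0, 0],
  [-0.0224, -0.05, 0, 0, 0, 0],
  [-0.0224, -0.05, 0, 0, 0, 0],
  [-0.0224, -0.05, 0, 0, 0, 0],
  [0, 0, 0, 0, 0, 0],
  [0, 0, 0, 0, 0, 0],
])

```text
t: 1.85
position: [0.5123, 0.2548, 0.231]
tcp_rot: [-0.084, 0.997, 0.0, -0.0]
contact_force: [-0.4, 0.2, 0.2]
finger_gap: 1.001
gripper_force: 0.0
```

```bash
cat >> h.py <<'E'
from scipy.spatial.transform import Rotation as Ro
def tcp():
    o=ctrl.get_obs();return o,np.array(o["position"]),Ro.from_quat(o["tcp_rot"]).as_matrix()
E
python3 - <<'E'
from h import *
o,p,R=tcp();print(o["t"],p,"\n",R.round(4), np.degrees(np.arctan2(R[1,1],R[0,1])))
print("to grip in tool",R.T@(np.array([.512,.254,.128])-p))
c=ctrl.camera("wrist");cv2.imwrite("pics/w1.png",c["color"][...,::-1])
print(c["tool_from_camera"],c["camera_matrix"])
E
```

```text
1.85 [0.51228234 0.25480199 0.23104562] 
 [[-9.860e-01 -1.666e-01 -5.000e-04]
 [-1.666e-01  9.860e-01  1.000e-04]
 [ 5.000e-04  2.000e-04 -1.000e+00]] 99.59001818147377
to grip in tool [ 0.00035893 -0.00076111  0.10304569]
[[-1.19583537e-03 -9.65952814e-01 -2.58715541e-01  6.53300587e-02]
 [ 9.99998907e-01 -1.37993825e-03  5.30007502e-04 -8.81643860e-04]
 [-8.68973709e-04 -2.58714624e-01  9.65953409e-01 -1.41605445e-01]
 [ 0.00000000e+00  0.00000000e+00  0.00000000e+00  1.00000000e+00]] [[371.64829954   0.         317.85004841]
 [  0.         371.64829954 243.49473839]
 [  0.           0.           1.        ]]
```

View pics/w1.png

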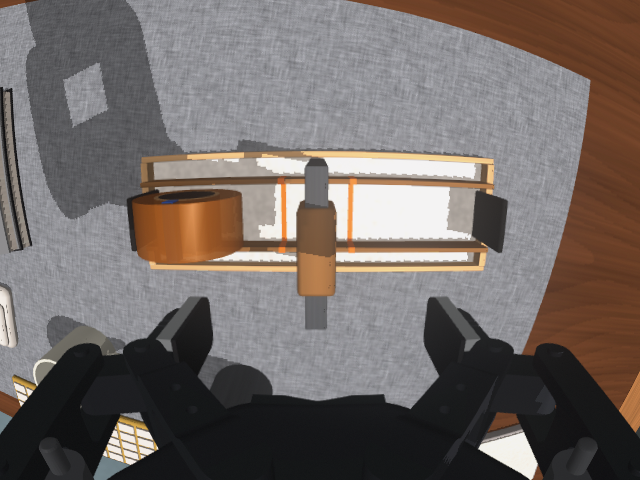

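The handle block is centred at (317,248) and square to the fingers, and the roll is at the left (-y) bumper around (188,225). I'll go down and grip.

>>> step_arm([
  [0, 0, 0.025, 0, 0, 0],
  [0, 0, 0.025, 0, 0, 0],
  [0, 0, 0.025, 0, 0, 0],
  [0, 0, 0.018, 0, 0, 0],
  [0, 0, 0.01, 0, 0, 0],
  [0, 0, 0, 0, 0, 0],
])

```text
t: 2.65
position: [0.5123, 0.2549, 0.1281]
tcp_rot: [-0.084, 0.996, -0.0, -0.0]
contact_force: [-0.6, -0.4, 0.3]
finger_gap: 0.999
gripper_force: 0.0
```

>>> step_arm([
  [0, 0, 0, 0, 0, 0],
  [0, 0, 0, 0, 0, 0],
  [0, 0, 0, 0, 0, 0],
  [0, 0, 0, 0, 0, 0],
  [0, 0, 0, 0, 0, 0],
  [0, 0, 0, 0, 0, 0],
], jaw=0, grip_force=80)

```text
t: 3.4
position: [0.5127, 0.2546, 0.1289]
tcp_rot: [-0.084, 0.996, -0.0, 0.0]
contact_force: [-1.3, -2.4, 5.6]
finger_gap: 0.266
gripper_force: 80.0
```

```bash
cat >> h.py <<'E'
GZ=.128  # TCP height over tray underside
def tray(p,R,off=0.):
    # tray frame from tcp: y = tool y, z=-tool z, x = -tool x
    T=np.stack([-R[:,0],R[:,1],-R[:,2]],1); return T, p+R@np.array([0,0,GZ])
def roll(cam="scene"):
    o,p,R=tcp();T,c0=tray(p,R);c=ctrl.camera(cam);W=pts(c)
    L=(W-c0)@T
    hsv=cv2.cvtColor(c["color"],cv2.COLOR_RGB2HSV)
    m=(abs(L[...,0])<.036)&(abs(L[...,1])<.18)&(L[...,2]>.045)&(L[...,2]<.115)&(hsv[...,1]>120)
    # rim & side face points: circle of radius 50 about (y,0.0605): use the +x side face
    f=m&(L[...,0]>.015)
    y,z=L[...,1][f],L[...,2][f]
    s=(z<.08)
    lo,hi=np.percentile(y[s],[1,99])
    top=L[...,1][m&(L[...,2]>.1)]
    return o,c,L,m,(lo+hi)/2,hi-lo,top.mean() if len(top) else np.nan,f.sum()
def tilt(R): # tilt about tray x (rad): + raises... sin of tray y axis z comp
    return R[2,1],R[2,0]
E
python3 - <<'E'
from h import *
o,c,L,m,y,w,t,n=roll();print(o["t"],o["position"],o["finger_gap"],o["gripper_force"],o["contact_force"],tilt(tcp()[2]),"y",y,w,t,n)
cv2.imwrite("pics/s1.png",c["color"][...,::-1])
rib=(abs(abs(L[...,0])-.03)<.03)&(L[...,2]<.04)&(L[...,2]>.028)&(abs(L[...,1])<.17)
print(rib.sum(), np.polyfit(L[...,1][rib],L[...,2][rib],1))
E
```

```text
3.4 [0.51271607 0.25461723 0.1289431 ] 0.26550157288089854 80.00863909721375 [-1.3485638  -2.41339586  5.64932969] (np.float64(-8.149714078348956e-05), np.float64(-0.0007100325132812823)) y -0.10289344631715369 0.09422995947233637 -0.10275735140129597 385
714 [-0.00260025  0.03305061]
```

Run:
```python
from h import *
c=dict(np.load("scene0.npz"));o,p,R=tcp();T,c0=tray(p,R)
L=(pts(c)-c0)@T
hsv=cv2.cvtColor(c["color"],cv2.COLOR_RGB2HSV)
m=(abs(L[...,0])<.036)&(abs(L[...,1])<.18)&(L[...,2]>.045)&(L[...,2]<.115)
for q in (m,m&(hsv[...,1]>120)):
    f=q&(L[...,0]>.015);y,z=L[...,1][f],L[...,2][f];print(f.sum(),np.percentile(y,[0,1,5,50,95,99,100]).round(3))
im=cv2.imread("pics/s1.png")[150:330,300:540];o=im.copy();mm=m[150:330,300:540];o[mm]=(255,0,255)
cv2.imwrite("pics/s1c.png",cv2.resize(np.vstack([im,o]),None,fx=1.6,fy=1.6,interpolation=0))
```

```text
656 [-0.17  -0.169 -0.16  -0.114 -0.067  0.17   0.172]
389 [-0.165 -0.163 -0.158 -0.12  -0.073 -0.069 -0.068]
```

View pics/s1c.png

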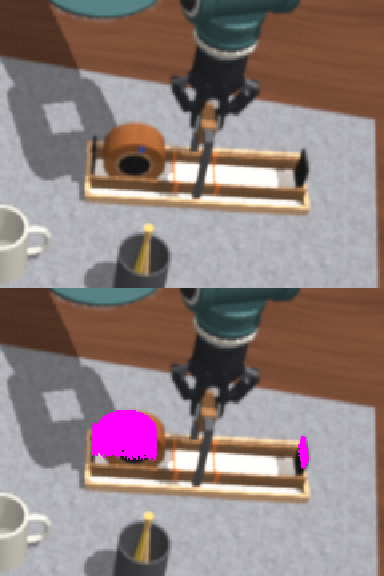

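The crop shows a gap of about 8 px between the roll and the -y bumper, so the grip jolted it roughly 13 mm inward. It should settle back gently. I'll lift now.

>>> step_arm([
  [0, 0, -0.003, 0, 0, 0],
  [0, 0, -0.008, 0, 0, 0],
  [0, 0, -0.014, 0, 0, 0],
  [0, 0, -0.018, 0, 0, 0],
  [0, 0, -0.018, 0, 0, 0],
  [0, 0, -0.018, 0, 0, 0],
  [0, 0, -0.014, 0, 0, 0],
  [0, 0, -0.008, 0, 0, 0],
  [0, 0, -0.003, 0, 0, 0],
  [0, 0, 0, 0, 0, 0],
], grip_force=110)

```text
t: 4.7
position: [0.5124, 0.2546, 0.2319]
tcp_rot: [-0.084, 0.996, -0.0, -0.0]
contact_force: [0.5, -0.2, -7.3]
finger_gap: 0.265
gripper_force: 108.6
```

```bash
cat > m.py <<'E'
from h import *
def line():
    o,c,L,m,y,w,t,n=roll();_,p,R=tcp()
    rib=(abs(abs(L[...,0])-.03)<.03)&(L[...,2]<.048)&(L[...,2]>.020)&(abs(L[...,1])<.17)
    print("t %.2f y %.4f w %.3f top %.4f n %d pos %s tilt %.4f %.4f rib %s F %s"%(o["t"],y,w,t,n,p.round(4),*tilt(R),np.polyfit(L[...,1][rib],L[...,2][rib],1).round(4),np.round(o["contact_force"],1)))
    return c
if __name__=="__main__": line();line()
E
python3 m.py
```

```text
t 4.70 y -0.1155 w 0.096 top -0.1135 n 457 pos [0.5124 0.2546 0.2317] tilt -0.0002 0.0007 rib [-0.0132  0.0304] F [ 0.5 -0.2 -7.3]
t 4.75 y -0.1152 w 0.096 top -0.1146 n 452 pos [0.5123 0.2546 0.2317] tilt -0.0002 0.0009 rib [-0.0129  0.0302] F [-0.3 -0.1 -7.4]
```

>>> step_arm([
  [0, 0.0032, 0, 1.45, 0, 0],
  [0, 0.0032, 0, 1.45, 0, 0],
  [0, 0, 0, 0, 0, 0],
  [0, 0, 0, 0, 0, 0],
  [0, 0, 0, 0, 0, 0],
])

```text
t: 5.42
position: [0.5114, 0.2609, 0.2323]
tcp_rot: [-0.084, 0.996, -0.025, 0.002]
contact_force: [0.1, 0.7, -8.0]
finger_gap: 0.261
gripper_force: 108.7
```

```bash
python3 m.py
```

```text
t 5.42 y -0.1004 w 0.096 top -0.1010 n 450 pos [0.5114 0.2609 0.2323] tilt -0.0505 -0.0001 rib [-0.0121  0.0306] F [ 0.1  0.7 -8. ]
t 5.47 y -0.0974 w 0.097 top -0.0980 n 456 pos [0.5114 0.2608 0.2323] tilt -0.0506 -0.0001 rib [-0.0096  0.0303] F [-0.2 -0.2 -7.7]
```

>>> step_arm([
  [0, -0.0017, 0, -0.78, 0, 0],
  [0, 0, 0, 0, 0, 0],
  [0, 0, 0, 0, 0, 0],
  [0, 0, 0, 0, 0, 0],
])

```text
t: 6.02
position: [0.5117, 0.2593, 0.2323]
tcp_rot: [-0.084, 0.996, -0.018, 0.002]
contact_force: [-0.1, -0.4, -7.6]
finger_gap: 0.26
gripper_force: 108.7
```

```bash
python3 m.py
```

```text
t 6.03 y -0.0629 w 0.097 top -0.0621 n 459 pos [0.5117 0.2593 0.2323] tilt -0.0370 0.0000 rib [-0.0067  0.0304] F [-0.1 -0.4 -7.6]
t 6.08 y -0.0592 w 0.097 top -0.0591 n 450 pos [0.5117 0.2593 0.2323] tilt -0.0371 0.0000 rib [-0.0049  0.0302] F [-0.  -0.7 -7.9]
```

>>> step_arm([
  [0, 0, 0, 0, 0, 0],
  [0, 0, 0, 0, 0, 0],
  [0, -0.0024, 0, -1.06, 0, 0],
  [0, -0.0024, 0, -1.06, 0, 0],
  [0, 0, 0, 0, 0, 0],
  [0, 0, 0, 0, 0, 0],
])

```text
t: 6.88
position: [0.5125, 0.2544, 0.2325]
tcp_rot: [-0.084, 0.996, -0.0, 0.0]
contact_force: [0.6, 0.4, -7.5]
finger_gap: 0.264
gripper_force: 108.7
```

```bash
python3 m.py
```

```text
t 6.88 y -0.0130 w 0.098 top -0.0228 n 407 pos [0.5125 0.2545 0.2325] tilt -0.0002 -0.0000 rib [0.0007 0.03  ] F [ 0.6  0.4 -7.5]
t 6.92 y -0.0121 w 0.096 top -0.0212 n 407 pos [0.5125 0.2546 0.2325] tilt -0.0001 -0.0000 rib [-0.0001  0.0298] F [-0.7 -0.5 -7. ]
```

>>> step_arm([
  [0, 0, 0, 0, 0, 0],
  [0, 0, 0, 0, 0, 0],
  [0, 0, 0, 0, 0, 0],
])

```text
t: 7.35
position: [0.5125, 0.2546, 0.2324]
tcp_rot: [-0.084, 0.996, -0.0, 0.0]
contact_force: [-0.0, -0.0, -7.2]
finger_gap: 0.265
gripper_force: 108.7
```

```bash
python3 m.py
```

```text
t 7.35 y -0.0048 w 0.094 top -0.0143 n 420 pos [0.5125 0.2546 0.2324] tilt -0.0001 0.0001 rib [0.003 0.03 ] F [-0.  -0.  -7.2]
t 7.40 y -0.0053 w 0.095 top -0.0128 n 431 pos [0.5125 0.2546 0.2324] tilt -0.0000 0.0000 rib [0.0016 0.0299] F [ 0.1 -0.3 -7.1]
```

Nearly stopped at the crest centre. I'll hold 5 s here.

>>> step_arm([
  [0, 0, 0, 0, 0, 0],
  [0, 0, 0, 0, 0, 0],
  [0, 0, 0, 0, 0, 0],
  [0, 0, 0, 0, 0, 0],
  [0, 0, 0, 0, 0, 0],
  [0, 0, 0, 0, 0, 0],
])

```text
t: 8.2
position: [0.5125, 0.2546, 0.2324]
tcp_rot: [-0.084, 0.996, -0.0, -0.0]
contact_force: [-0.2, -1.0, -7.6]
finger_gap: 0.26
gripper_force: 108.7
```

Run:
```python
from m import *
c=line()
cv2.imwrite("pics/s2.png",cv2.resize(c["color"][100:300,300:560,::-1],None,fx=2,fy=2))
o,p,R=tcp();T,c0=tray(p,R);a=np.radians(14.6)
print("tool shift to over books",R.T@(np.array([.5286,-.206,p[2]])-p))
```

```text
t 8.20 y -0.0050 w 0.096 top -0.0133 n 425 pos [0.5125 0.2546 0.2324] tilt 0.0001 0.0000 rib [0.0017 0.0298] F [-0.2 -1.  -7.6]
tool shift to over books [ 6.11009712e-02 -4.56825225e-01 -2.41576191e-05]
```

View pics/s2.png

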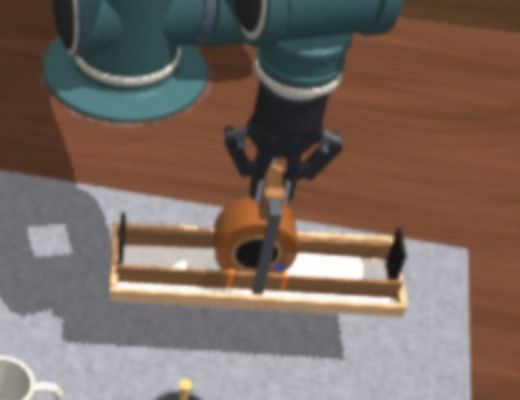

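The roll rests centred, at about x=256 between the marks at 230 and 286. I'll complete the hold.

>>> step_arm([
  [0, 0, 0, 0, 0, 0],
  [0, 0, 0, 0, 0, 0],
  [0, 0, 0, 0, 0, 0],
  [0, 0, 0, 0, 0, 0],
  [0, 0, 0, 0, 0, 0],
  [0, 0, 0, 0, 0, 0],
  [0, 0, 0, 0, 0, 0],
  [0, 0, 0, 0, 0, 0],
  [0, 0, 0, 0, 0, 0],
  [0, 0, 0, 0, 0, 0],
])

```text
t: 9.5
position: [0.5125, 0.2546, 0.2324]
tcp_rot: [-0.084, 0.996, -0.0, -0.0]
contact_force: [-0.3, 0.4, -7.4]
finger_gap: 0.266
gripper_force: 108.7
```

>>> step_arm([
  [0, 0, 0, 0, 0, 0],
  [0, 0, 0, 0, 0, 0],
  [0, 0, 0, 0, 0, 0],
  [0, 0, 0, 0, 0, 0],
  [0, 0, 0, 0, 0, 0],
  [0, 0, 0, 0, 0, 0],
  [0, 0, 0, 0, 0, 0],
  [0, 0, 0, 0, 0, 0],
  [0, 0, 0, 0, 0, 0],
  [0, 0, 0, 0, 0, 0],
])

```text
t: 10.75
position: [0.5125, 0.2546, 0.2325]
tcp_rot: [-0.084, 0.996, 0.0, 0.0]
contact_force: [-0.4, -0.5, -8.6]
finger_gap: 0.265
gripper_force: 108.7
```

>>> step_arm([
  [0, 0, 0, 0, 0, 0],
  [0, 0, 0, 0, 0, 0],
  [0, 0, 0, 0, 0, 0],
  [0, 0, 0, 0, 0, 0],
  [0, 0, 0, 0, 0, 0],
  [0, 0, 0, 0, 0, 0],
  [0, 0, 0, 0, 0, 0],
  [0, 0, 0, 0, 0, 0],
  [0, 0, 0, 0, 0, 0],
  [0, 0, 0, 0, 0, 0],
])

```text
t: 12.0
position: [0.5125, 0.2546, 0.2324]
tcp_rot: [-0.084, 0.996, -0.0, -0.0]
contact_force: [0.2, -0.2, -8.4]
finger_gap: 0.266
gripper_force: 108.7
```

>>> step_arm([
  [0, 0, 0, 0, 0, 0],
  [0, 0, 0, 0, 0, 0],
  [0, 0, 0, 0, 0, 0],
  [0, 0, 0, 0, 0, 0],
  [0, 0, 0, 0, 0, 0],
  [0, 0, 0, 0, 0, 0],
  [0, 0, 0, 0, 0, 0],
  [0, 0, 0, 0, 0, 0],
])

```text
t: 13.0
position: [0.5125, 0.2546, 0.2324]
tcp_rot: [-0.084, 0.996, 0.0, 0.0]
contact_force: [-0.5, -0.3, -7.5]
finger_gap: 0.262
gripper_force: 108.7
```

```bash
python3 m.py
```

```text
t 13.00 y -0.0053 w 0.095 top -0.0140 n 424 pos [0.5125 0.2546 0.2325] tilt 0.0000 -0.0000 rib [0.0026 0.0298] F [-0.5 -0.3 -7.5]
t 13.05 y -0.0050 w 0.095 top -0.0143 n 425 pos [0.5125 0.2546 0.2324] tilt 0.0000 0.0000 rib [0.0015 0.0297] F [ 0.4  0.4 -6.9]
```

>>> step_arm([
  [0, 0, 0, 0, 0, -0.3],
  [0, 0, 0, 0, 0, -0.5],
  [0, 0, 0, 0, 0, -0.6],
  [0, 0, 0, 0, 0, -0.7],
  [0, 0, 0, 0, 0, -0.8],
  [0, 0, 0, 0, 0, -0.7],
  [0, 0, 0, 0, 0, -0.6],
  [0, 0, 0, 0, 0, -0.5],
  [0, 0, 0, 0, 0, -0.3],
  [0, 0, 0, 0, 0, 0],
])

```text
t: 14.35
position: [0.5125, 0.2546, 0.2324]
tcp_rot: [-0.127, 0.992, 0.0, -0.0]
contact_force: [-0.0, 0.5, -8.1]
finger_gap: 0.266
gripper_force: 108.7
```

>>> step_arm([
  [0.0002, -0.001, 0, 0, 0, 0],
  [0.0004, -0.002, 0, 0, 0, 0],
  [0.0007, -0.003, 0, 0, 0, 0],
  [0.0009, -0.004, 0, 0, 0, 0],
  [0.0011, -0.005, 0, 0, 0, 0],
  [0.0013, -0.006, 0, 0, 0, 0],
  [0.0016, -0.007, 0, 0, 0, 0],
  [0.0018, -0.008, 0, 0, 0, 0],
  [0.002, -0.009, 0, 0, 0, 0],
  [0.0022, -0.01, 0, 0, 0, 0],
])

```text
t: 15.6
position: [0.5146, 0.1976, 0.2324]
tcp_rot: [-0.127, 0.992, -0.0, 0.0]
contact_force: [0.6, 0.1, -7.9]
finger_gap: 0.26
gripper_force: 108.7
```

>>> step_arm([
  [0.0025, -0.011, 0, 0, 0, 0],
  [0.0027, -0.012, 0, 0, 0, 0],
  [0.0029, -0.013, 0, 0, 0, 0],
  [0.0031, -0.014, 0, 0, 0, 0],
  [0.0034, -0.015, 0, 0, 0, 0],
  [0.0036, -0.016, 0, 0, 0, 0],
  [0.0036, -0.016, 0, 0, 0, 0],
  [0.0036, -0.016, 0, 0, 0, 0],
  [0.0036, -0.016, 0, 0, 0, 0],
  [0.0036, -0.016, 0, 0, 0, 0],
])

```text
t: 16.85
position: [0.5196, 0.0486, 0.2324]
tcp_rot: [-0.127, 0.992, 0.0, -0.0]
contact_force: [0.7, -0.3, -7.4]
finger_gap: 0.267
gripper_force: 108.7
```

>>> step_arm([
  [0.0036, -0.016, 0, 0, 0, 0],
  [0.0036, -0.016, 0, 0, 0, 0],
  [0.0036, -0.016, 0, 0, 0, 0],
  [0.0036, -0.016, 0, 0, 0, 0],
  [0.0036, -0.016, 0, 0, 0, 0],
  [0.0036, -0.016, 0, 0, 0, 0],
  [0.0036, -0.016, 0, 0, 0, 0],
  [0.0036, -0.016, 0, 0, 0, 0],
  [0.0034, -0.015, 0, 0, 0, 0],
  [0.0031, -0.014, 0, 0, 0, 0],
])

```text
t: 18.1
position: [0.5251, -0.1121, 0.2324]
tcp_rot: [-0.127, 0.992, 0.0, 0.0]
contact_force: [0.1, 0.2, -8.2]
finger_gap: 0.262
gripper_force: 108.7
```

>>> step_arm([
  [0.0029, -0.013, 0, 0, 0, 0],
  [0.0027, -0.012, 0, 0, 0, 0],
  [0.0025, -0.011, 0, 0, 0, 0],
  [0.0022, -0.01, 0, 0, 0, 0],
  [0.002, -0.009, 0, 0, 0, 0],
  [0.0018, -0.008, 0, 0, 0, 0],
  [0.0016, -0.007, 0, 0, 0, 0],
  [0.0013, -0.006, 0, 0, 0, 0],
  [0.0011, -0.005, 0, 0, 0, 0],
  [0.0009, -0.004, 0, 0, 0, 0],
])

```text
t: 19.35
position: [0.5282, -0.1984, 0.2325]
tcp_rot: [-0.127, 0.992, 0.0, 0.0]
contact_force: [-0.6, 0.4, -7.5]
finger_gap: 0.263
gripper_force: 108.7
```

>>> step_arm([
  [0.0007, -0.003, 0, 0, 0, 0],
  [0.0004, -0.002, 0, 0, 0, 0],
  [0.0004, -0.002, 0, 0, 0, 0],
  [0.0002, -0.001, 0, 0, 0, 0],
  [0, 0, 0, 0, 0, 0],
  [0, 0, 0, 0, 0, 0],
])

```text
t: 20.1
position: [0.5286, -0.2062, 0.2325]
tcp_rot: [-0.127, 0.992, -0.0, 0.0]
contact_force: [0.1, -0.8, -7.6]
finger_gap: 0.264
gripper_force: 108.7
```

Run:
```python
from m import *
line();c=line();o,p,R=tcp()
print("yaw",np.degrees(np.arctan2(R[1,1],R[0,1])),"shift",R.T@(np.array([.5286,-.206,p[2]])-p))
# tray outline & remaining books in view
c=ctrl.camera("top");cv2.imwrite("pics/t3.png",cv2.resize(c["color"][180:380,260:520,::-1],None,fx=2,fy=2))
```

```text
t 20.10 y -0.0034 w 0.097 top -0.0040 n 409 pos [ 0.5285 -0.2062  0.2325] tilt -0.0000 -0.0000 rib [-0.004   0.0297] F [ 0.1 -0.8 -7.6]
t 20.15 y -0.0039 w 0.097 top -0.0034 n 407 pos [ 0.5286 -0.2062  0.2324] tilt 0.0000 -0.0000 rib [-0.0025  0.0298] F [-0.2  0.1 -7.9]
yaw 104.6245851796241 shift [-9.98639962e-05  2.00973271e-04  7.74195987e-09]
```

The roll stayed at the centre. Lowering onto the stack now.

>>> step_arm([
  [0, 0, 0.003, 0, 0, 0],
  [0, 0, 0.006, 0, 0, 0],
  [0, 0, 0.008, 0, 0, 0],
  [0, 0, 0.009, 0, 0, 0],
  [0, 0, 0.008, 0, 0, 0],
  [0, 0, 0.006, 0, 0, 0],
  [0, 0, 0.005, 0, 0, 0],
  [0, 0, 0.003, 0, 0, 0],
  [0, 0, 0.0015, 0, 0, 0],
  [0, 0, 0.001, 0, 0, 0],
])

```text
t: 21.5
position: [0.5286, -0.2063, 0.182]
tcp_rot: [-0.127, 0.992, -0.0, 0.0]
contact_force: [-0.3, -0.2, -7.9]
finger_gap: 0.263
gripper_force: 108.7
```

>>> step_arm([
  [0, 0, 0.001, 0, 0, 0],
  [0, 0, 0.001, 0, 0, 0],
  [0, 0, 0.001, 0, 0, 0],
  [0, 0, 0, 0, 0, 0],
])

```text
t: 22.0
position: [0.5285, -0.2063, 0.1788]
tcp_rot: [-0.127, 0.992, 0.0, -0.0]
contact_force: [-0.1, -1.2, -7.9]
finger_gap: 0.264
gripper_force: 108.7
```

```bash
python3 m.py
```

```text
t 22.00 y -0.0036 w 0.096 top -0.0028 n 370 pos [ 0.5285 -0.2063  0.1789] tilt 0.0000 0.0000 rib [-0.0058  0.0296] F [-0.1 -1.2 -7.9]
t 22.05 y -0.0036 w 0.096 top -0.0043 n 373 pos [ 0.5286 -0.2063  0.179 ] tilt -0.0000 -0.0000 rib [-0.0042  0.0298] F [ 0.3 -0.5 -7.8]
```

>>> step_arm([
  [0, 0, 0.001, 0, 0, 0],
  [0, 0, 0.001, 0, 0, 0],
  [0, 0, 0, 0, 0, 0],
])

```text
t: 22.48
position: [0.5285, -0.2063, 0.1768]
tcp_rot: [-0.127, 0.992, 0.0, -0.0]
contact_force: [-0.5, 0.7, -7.5]
finger_gap: 0.263
gripper_force: 108.7
```

>>> step_arm([
  [0, 0, 0.001, 0, 0, 0],
  [0, 0, 0.001, 0, 0, 0],
  [0, 0, 0, 0, 0, 0],
])

```text
t: 22.85
position: [0.5285, -0.2063, 0.1748]
tcp_rot: [-0.127, 0.992, 0.0, -0.0]
contact_force: [1.2, -0.4, -6.5]
finger_gap: 0.261
gripper_force: 108.7
```

>>> step_arm([
  [0, 0, 0.0005, 0, 0, 0],
  [0, 0, 0.0005, 0, 0, 0],
  [0, 0, 0, 0, 0, 0],
])

```text
t: 23.22
position: [0.5285, -0.2063, 0.1741]
tcp_rot: [-0.127, 0.992, 0.0, 0.0]
contact_force: [-1.6, -0.3, -5.4]
finger_gap: 0.263
gripper_force: 109.1
```

```bash
python3 m.py
```

```text
t 23.23 y -0.0037 w 0.096 top -0.0043 n 372 pos [ 0.5286 -0.2063  0.1741] tilt -0.0001 -0.0001 rib [-0.0059  0.0297] F [-1.6 -0.3 -5.4]
t 23.27 y -0.0040 w 0.096 top -0.0058 n 370 pos [ 0.5286 -0.2063  0.1741] tilt -0.0001 -0.0002 rib [-0.0039  0.0298] F [-0.5  1.1 -5.7]
```

>>> step_arm([
  [0, 0, 0.0005, 0, 0, 0],
  [0, 0, 0.0005, 0, 0, 0],
  [0, 0, 0, 0, 0, 0],
])

```text
t: 23.7
position: [0.5286, -0.2063, 0.174]
tcp_rot: [-0.127, 0.992, -0.0, 0.0]
contact_force: [-5.6, 3.7, 5.1]
finger_gap: 0.264
gripper_force: 110.5
```

>>> step_arm([
  [0, 0, 0, 0, 0, 0],
  [0, 0, 0, 0, 0, 0],
  [0, 0, 0, 0, 0, 0],
], grip_force=20)

```text
t: 24.08
position: [0.5286, -0.2062, 0.174]
tcp_rot: [-0.127, 0.992, -0.0, 0.0]
contact_force: [-5.3, 4.1, 5.3]
finger_gap: 0.262
gripper_force: 110.5
```

```bash
python3 m.py
```

```text
t 24.07 y -0.0042 w 0.097 top -0.0051 n 365 pos [ 0.5286 -0.2063  0.1741] tilt -0.0004 -0.0007 rib [-0.0043  0.0299] F [-5.3  4.1  5.3]
t 24.12 y -0.0041 w 0.096 top -0.0046 n 366 pos [ 0.5286 -0.2063  0.174 ] tilt -0.0004 -0.0006 rib [-0.0033  0.0298] F [-6.4  3.8  5.9]
```

>>> step_arm([
  [0, 0, -0.0003, 0, 0, 0],
  [0, 0, -0.0002, 0, 0, 0],
  [0, 0, 0, 0, 0, 0],
])

```text
t: 24.55
position: [0.5286, -0.2063, 0.174]
tcp_rot: [-0.127, 0.992, -0.0, 0.0]
contact_force: [-4.9, 2.9, 3.8]
finger_gap: 0.264
gripper_force: 110.2
```

>>> step_arm([
  [0, 0, 0, 0, 0, 0],
  [0, 0, 0, 0, 0, 0],
  [0, 0, 0, 0, 0, 0],
], jaw=0.4)

```text
t: 24.92
position: [0.5287, -0.2064, 0.1736]
tcp_rot: [-0.127, 0.992, -0.0, 0.0]
contact_force: [-0.0, -0.1, -0.6]
finger_gap: 0.399
gripper_force: 0.0
```

```bash
python3 m.py
```

```text
t 24.93 y -0.0037 w 0.096 top -0.0037 n 373 pos [ 0.5286 -0.2063  0.1735] tilt -0.0002 -0.0002 rib [-0.0029  0.0298] F [-0.  -0.1 -0.6]
t 24.98 y -0.0040 w 0.097 top -0.0043 n 377 pos [ 0.5286 -0.2063  0.1735] tilt -0.0002 -0.0001 rib [-0.0038  0.0299] F [ 0.8 -0.1 -0.2]
```

>>> step_arm([
  [0, 0, 0, 0, 0, 0],
  [0, 0, 0, 0, 0, 0],
  [0, 0, -0.005, 0, 0, 0],
  [0, 0, -0.015, 0, 0, 0],
  [0, 0, -0.025, 0, 0, 0],
  [0, 0, -0.03, 0, 0, 0],
  [0, 0, -0.03, 0, 0, 0],
  [0, 0, -0.03, 0, 0, 0],
  [0, 0, 0, 0, 0, 0],
  [0, 0, 0, 0, 0, 0],
], jaw=0.7)

```text
t: 26.28
position: [0.5285, -0.2062, 0.3085]
tcp_rot: [-0.127, 0.992, -0.0, 0.0]
contact_force: [-0.6, 0.0, -0.5]
finger_gap: 0.701
gripper_force: 0.0
```

Run:
```python
import h
h.GZ=.128+.1355
from m import *
line();c=line()
cv2.imwrite("pics/s4.png",cv2.resize(c["color"][130:310,150:390,::-1],None,fx=2.5,fy=2.5))
```

```text
t 26.27 y -0.0042 w 0.096 top -0.0038 n 377 pos [ 0.5284 -0.2062  0.3079] tilt 0.0005 0.0006 rib [-0.0032  0.03  ] F [-0.6  0.  -0.5]
t 26.32 y -0.0041 w 0.096 top -0.0035 n 378 pos [ 0.5283 -0.2062  0.3077] tilt 0.0007 0.0009 rib [-0.0044  0.03  ] F [-0.1  0.6 -0.7]
```

View pics/s4.png

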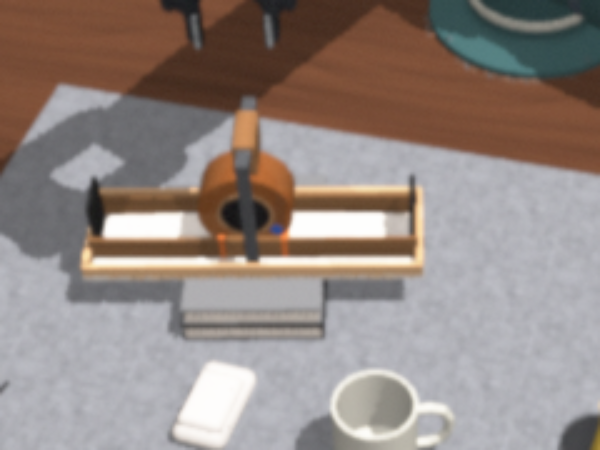

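The tray lies square across the stack with even overhang. Its ends are at x=83 and 422, and the stack runs from 182 to 324. The roll rests at x=247 between the marks at 222 and 285, and the gripper is clear. Handing in.

```bash
python3 -c "
from plant import ctrl
print(ctrl.sign_off())"
```

```text
the job is handed in; nothing more can be done
None
```

I handed the job in: the tray is on the notebook stack, square and centred, and released, with the roll at rest about 4 mm from its middle after more than 5 s held there in the air; the sign-off returned no verdict.

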